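# Press the mask-line setup gauges home in their foam case

## Robot

A 7-joint arm with a two-finger parallel gripper is mounted at the origin on the work surface. World frame = base frame: x ahead of the robot, y to its left, z up, the work surface at z = 0. Lengths are in mm, angles in rad, forces in N, time in s.
With the tool pointing down it reaches from about 425 to 800 mm from the base axis. Payload 8.3 kg.
Tool frame: the origin (TCP) lies midway between the tips of the shut fingers; the grasp point (between the pads) lies 19 mm behind it; z points along the fingers, y is the direction in which the jaws open and shut (so a half turn about z gives the same grasp; the last joint's range is limited). The gripper opens to 85 mm and grips with 20 to 120 N. Pads are 22 mm wide; open, the fingers measure 114 mm over their backs; the gripper's body (76 mm by 85 mm) begins 54 mm behind the grasp point. The pads swing forward as they close: fully open they stand 13 mm farther back than shut.
Start: joints at [1.209, 0.383, 0.016, 1.37, -0.006, 1.388, -0.046], TCP at [184.021, -597.277, 231.279] pointing down, gripper open.
Joint ranges: [-2.95, 2.95], [-0.25, 2.06], [-1.52, 1.56], [0.18, 2.33], [-1.44, 4.58], [0.02, 2.06], [-3.01, 3.01]. Speed limits (rad/s): [2.39, 2.39, 3.01, 3.01, 3.14, 3.14, 3.14].

## Interface

Orientations are given as a unit quaternion [w, x, y, z].
In Python, from plant import bot gives the robot as it stands. The module is installed in compiled form; this text tells all that it offers. Calls block until the motion is done:
- bot.move_ptp(position, orientation): joint-space move of the TCP to a pose.
- bot.move_l(position, orientation=None, vel=150): straight line of the TCP; orientation=None keeps the orientation; vel is the mean speed in mm/s.
- bot.movej(angles): joint-space move.
- bot.move_gripper(opening): finger opening in mm; the grip force is fixed at half the most; returns when the fingers have stopped.
- bot.pause(seconds).
- bot.ik(position, orientation): joint angles nearest the present ones, or None.
- bot.get_image(name): name is "scene" or "top" or "wrist"; returns a dict with "image" (420x560x3 uint8, red, green, blue), "mtx" (3x3 intrinsics, pixels), "k1" (the pictures are not rectified: a ray, as slopes to the right and down, at radius r is drawn at 1 + k1 r^2 times it, then the intrinsics apply), "R" (3x3) and "t" (3): a world point X has camera coordinates R X + t. Camera axes: x right, y down, z forward; pixel columns grow to the right and rows downward; lengths in mm; the calibration is good to about 2 mm. A picture is of the moment at which its call begins. There is no depth.
A pose or a line that the arm cannot do raises bot.IKError and nothing moves.
- bot.close_job(): hands the job in, once; it reports no verdict.
Readings, each from a call of its own:
- bot.current_clock(): time.
- bot.current_joint_positions(): joint angles.
- bot.current_qd(): joint speeds.
- bot.current_tau(): joint torques, N m.
- bot.current_position(): TCP position.
- bot.current_orientation(): TCP orientation.
- bot.current_ft_force(): force on the tool from outside, world axes, zero at the start.
- bot.current_torque(): the same for the moment, N m.
- bot.current_gripper_width(): finger opening in mm.
Only numpy, scipy, OpenCV 4.12 (cv2) and the standard library are available. Lean on these libraries where they do the work, as an engineer would, in place of code of your own. Each camera call takes 0.05 s, during which the arm holds its last target.

## Task

Put the two setup gauges (the silver T and the brass-coloured L) back in the open case: press each one into the cutout of its own shape until it is fully home, its metal face flush with the foam. The foam insert may have slid along inside the case, so feel for the cutouts rather than force a gauge in, and never bear down on the case hard. Leave everything else on the table where it is.

Things in the scene. Friction and masses are not known exactly. Their poses are not given: they have to be found in the camera images.
- tee_grip (a point): Centre of the grip rib of the silver T gauge. The black rib is 50 mm long (along x), 16 mm wide (along y), 36 mm high and stands on a 24 mm thick metal plate. This point is half-way up the rib, 42 mm above the plate's underside, 18 mm above its face. x along the T's stem, z up. Take it by the rib from above, fingers closing along y.
- tee: The T gauge (200 g, up to a third more or less), lying flat. Origin right below the rib's centre, on the underside; axes as the rib's. T-shaped plate 24 mm thick: crossbar x -35 to -5 mm, y -55 to +55 mm; stem x -5 to +45 mm, y -17 to +17 mm.
- ell_grip (a point): Centre of the grip rib of the brass-coloured L gauge. The black rib is 50 mm long (along y), 16 mm wide (along x), 36 mm high and stands on a 24 mm thick metal plate. This point is half-way up the rib, 42 mm above the plate's underside, 18 mm above its face. z up. Take it by the rib from above, fingers closing along x.
- ell: The L gauge (200 g, up to a third more or less), lying flat. Origin right below the rib's centre, on the underside; axes as the rib's. L-shaped plate 24 mm thick: long leg x -15 to +15 mm, y -67.5 to +42.5 mm; short leg x +15 to +65 mm, y +12.5 to +42.5 mm.
- case: Grey case, 136 (x) x 326 (y) mm, 42 mm high, fixed to the table; lid folded open flat at +x. Origin: centre of its underside. Its dark foam insert, 290 mm long, level with the rim, lies up to 12 mm either way along y from mid-way: this hidden shift is the same for both cutouts. It is snug in x. It holds under a light touch, slides in y if pushed with over 12 N.
- tee_place (a point): Where the T's rib axis meets the foam's top (42 mm above the table) when the T is home, IF the insert were mid-way; the true cutout is shifted along this y by the hidden amount, up to 12 mm. Axes: those of the T when home (it fits one way round only). The cutout is the T's outline plus 2.5 mm all round, 24 mm deep, square-edged. Home: rib centre 18 mm above this point.
- ell_place (a point): The same for the L's cutout (same axes, clearance, depth and shift; home: rib centre 18 mm above). In both cutouts blue foam pads rise 12 mm from the floor: a gauge drops in 12 mm freely and then stands 12 mm proud; about 13 N straight down on its rib squashes the pads the rest of the way, slowly (they are damped), and they stay down.
- sanitizer_ref (a point): Bystander: whitish pump bottle, 68 mm across, 180 mm high; point at its centre.
- driver_grip (a point): Bystander: orange screwdriver 190 mm long; point on its handle.
- tape_ref (a point): Bystander: yellow roll of tape, 90 mm across, 24 mm high; point at its centre.
- marker_ref (a point): Bystander: blue marker 125 mm long, 14 mm thick; point at its centre.
- shimbox_ref (a point): Bystander: pale box of shims, 60 x 90 x 28 mm; point at its centre.
Things that resemble listed ones, but are neither listed nor needed, are in the scene too. What is meant by the tee is not green, and is the larger of those in its own colour.

How it is judged (in metres and radians):
At the end, for the whole second after the job is handed in: Both gauges are in their own cutouts, fully home: rib centre 18 mm (-2.5 / +2.5 mm) above its place point, within 5 mm across and 16 mm along the case (the insert's shift included), upright within 0.05 rad, square to the case within 0.08 rad, at rest (x of tee_grip in the frame of tee_place between -0.005 and 0.005 m and y of tee_grip in the frame of tee_place between -0.016 and 0.016 m and z of tee_grip in the frame of tee_place between 0.0155 and 0.0205 m and angle between each of tee_grip, ell_grip's own z axis and vertical below 0.05 rad and angle between the x axis of tee_grip and the x axis of tee_place, either way round below 0.08 rad and linear speed of each of tee, ell below 0.01 m/s and x of ell_grip in the frame of ell_place between -0.005 and 0.005 m and y of ell_grip in the frame of ell_place between -0.016 and 0.016 m and z of ell_grip in the frame of ell_place between 0.0155 and 0.0205 m and angle between the x axis of ell_grip and the x axis of ell_place, either way round below 0.08 rad); the robot touches nothing.
It fails at once if the T gauge bears on the case or foam with more than 60 N (contact force between tee and case above 60 N).
It fails at once if the L gauge bears on the case or foam with more than 60 N (contact force between ell and case above 60 N).
It fails at once if the hand bears on the case or foam with more than 60 N (contact force between the arm and case above 60 N).
It fails at once if any of the sanitizer bottle, the screwdriver, the tape roll, the marker, the shim box is moved more than 30 mm (distance of any of sanitizer_ref, driver_grip, tape_ref, marker_ref, shimbox_ref from where it was at the start of the episode above 0.03 m).
It also fails if it takes over 69 s, if anything falls off the work surface, if the arm or the gripper's body presses on something with over 40 N, if the wrist force passes 120 N, or if a joint passes its speed limit or range.

## Working session

There is one attempt and no reset: what is moved stays moved. The work goes in short steps, each a Python script; the robot and the scene stay as the last script left them, time stands still between calls to the robot, and variables do not carry over. Pictures are saved under pics/ and viewed, and the job is handed in when it is done.

```bash
mkdir -p pics; cat > h.py <<'E'
from plant import bot
import numpy as np, cv2, pickle
def snap(n,f):
    d=bot.get_image(n); pickle.dump(d,open(f'pics/{f}.pkl','wb')); cv2.imwrite(f'pics/{f}.png',d['image'][:,:,::-1]); return d
def load(f): return pickle.load(open(f'pics/{f}.pkl','rb'))
def ray(d,u,v):
    K=d['mtx']; p=cv2.undistortPoints(np.array([[[u,v]]],float),K,np.array([d['k1'],0,0,0.]))[0,0]
    R=np.array(d['R']);t=np.array(d['t']); return -R.T@t, R.T@np.array([p[0],p[1],1])
def atz(d,u,v,z):
    o,r=ray(d,u,v); return o+r*(z-o[2])/r[2]
def proj(d,X):
    R=np.array(d['R']); return cv2.projectPoints(np.array(X,float).reshape(-1,1,3),cv2.Rodrigues(R)[0],np.array(d['t'],float),d['mtx'],np.array([d['k1'],0,0,0.]))[0][:,0]
def crop(f,u0,v0,u1,v1,s,out):
    im=cv2.imread(f'pics/{f}.png')[v0:v1,u0:u1]; cv2.imwrite(f'pics/{out}.png',cv2.resize(im,None,fx=s,fy=s,interpolation=cv2.INTER_CUBIC))
E
python3 - <<'E'
from h import *
for n in ("scene","top","wrist"):
    d=snap(n,n+'0'); print(n,d['k1'],(-np.array(d['R']).T@d['t']).round())
print(bot.current_orientation(),bot.current_clock(),bot.current_ft_force())
E
```

```text
scene -0.11156127116952887 [1038.  673.  709.]
top -0.07688536893280172 [ 413. -106.  911.]
wrist -0.038605693990856525 [ 261. -574.  373.]
[-7.51313100e-04  9.88860108e-01  1.48845926e-01 -1.15861971e-04] 0.15 [-0.667561   -0.76199997 -0.11446835]
```

View pics/top0.png

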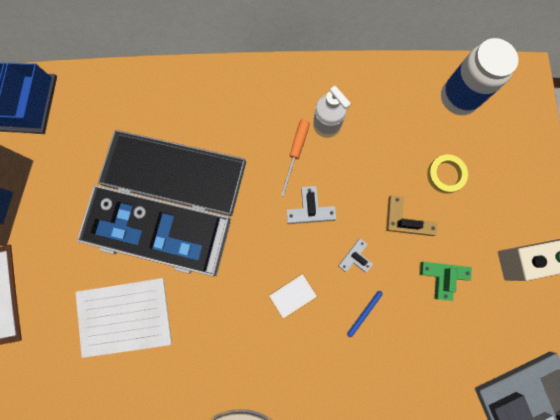

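View pics/scene0.png

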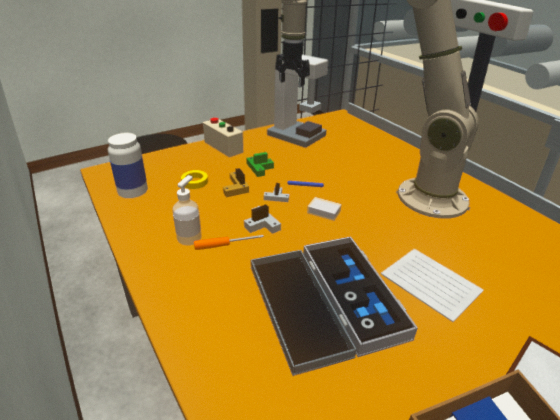

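View pics/wrist0.png

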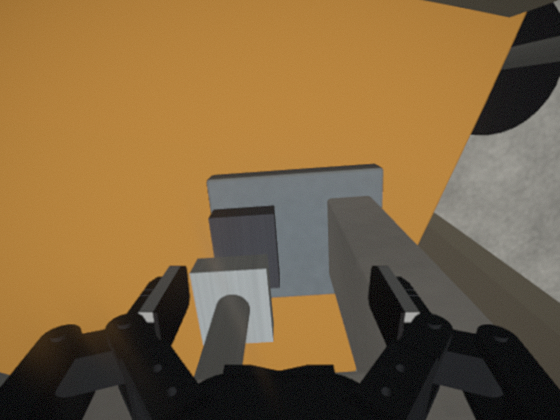

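Candidates: the silver T at top (311,208) is large. The silver T at (357,256) is a small decoy and the one at (447,278) is green. The only brass L is at (410,220). I choose (311,208) and (410,220), and will check them in close crops.

```bash
python3 - <<'E'
from h import *
crop('top0',270,170,470,310,4,'c1'); crop('top0',70,175,240,285,4.7,'c2')
E
```

```text
(no output)
```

View pics/c1.png

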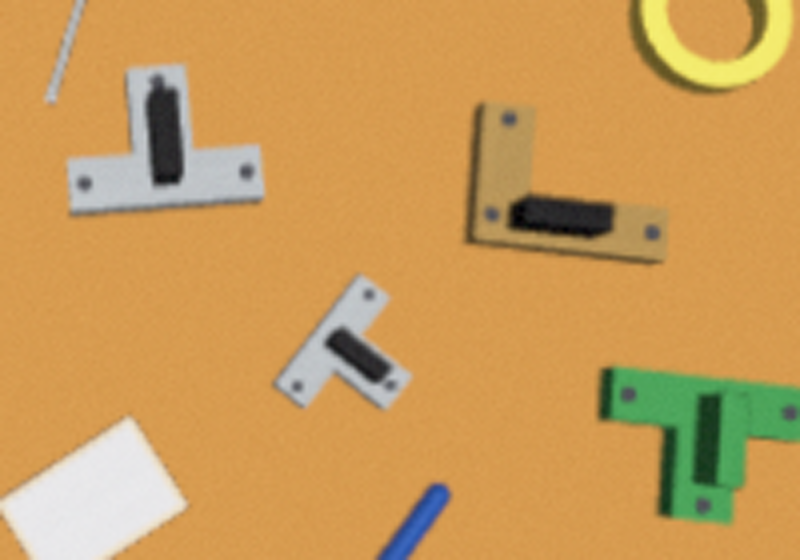

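View pics/c2.png

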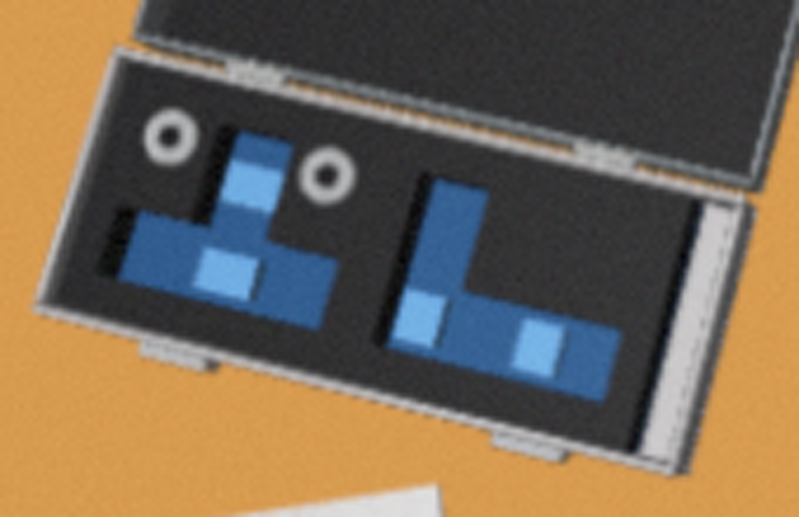

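```bash
cat >> h.py <<'E'
from scipy.optimize import least_squares
def fit(d,pts,pix,z,x0):
    pts=np.array(pts,float)
    def P(p):
        c,s=np.cos(p[2]),np.sin(p[2])
        return np.c_[p[0]+c*pts[:,0]-s*pts[:,1],p[1]+s*pts[:,0]+c*pts[:,1],np.full(len(pts),z)]
    r=least_squares(lambda p:(proj(d,P(p))-pix).ravel(),x0,x_scale=[10,10,.1],loss='soft_l1')
    return r.x,(r.fun.reshape(-1,2))
def unc(cp,s,o): return (np.array(cp,float)+.5)/s-.5+np.array(o)
TP=[(-5,55),(-5,-55),(-35,-55),(-35,55),(45,17),(45,-17)]
LP=[(65,42.5),(65,12.5),(-15,42.5),(-15,-67.5),(15,-67.5)]
E
python3 - <<'E'
from h import *
d=load('top0')
a=atz(d,311,205,24);b=atz(d,405,222,24)
t=fit(d,TP,unc([(68,160),(262,147),(265,197),(70,210),(128,70),(185,66)],4,(270,170)),24,[a[0],a[1],0]);print('T',t[0],t[1].round(1).tolist())
l=fit(d,LP,unc([(483,103),(535,108),(475,240),(662,262),(668,207)],4,(270,170)),24,[b[0],b[1],0]);print('L',l[0],l[1].round(1).tolist())
c=unc([(120,48),(752,205),(685,470),(38,310)],4.7,(70,175))
k=fit(d,[(68,163),(68,-163),(-68,-163),(-68,163)],c,42,[*atz(d,*c.mean(0),42)[:2],-.2]);print('C',k[0],k[1].round(1).tolist())
n=load('wrist0');print((n['R']),n['mtx'])
for u,v in [(330,115),(300,140),(284,193),(449,173),(365,313),(293,296)]: print(atz(d,u,v,15).round())
E
```

```text
T [ 5.68844830e+02 -1.63064970e+02  5.45542665e-02] [[-0.2, -0.1], [-0.4, -0.2], [0.0, 0.4], [0.3, 0.4], [-0.1, -0.2], [0.4, -0.2]]
L [ 5.20962002e+02 -3.80540801e+02 -1.24841946e-01] [[-0.1, -0.3], [-0.1, -0.1], [-0.5, 0.1], [0.9, -0.2], [0.0, 0.5]]
C [ 5.18212838e+02  1.91457707e+02 -2.44276242e-01] [[-0.0, -0.7], [0.7, -2.1], [-0.4, 1.5], [-0.2, 0.7]]
[[ 2.94354864e-01 -9.55696000e-01 -6.08385123e-04]
 [-9.07704283e-01 -2.79772471e-01  3.12730392e-01]
 [-2.99045394e-01 -9.15014783e-02 -9.49841740e-01]] [[314.85777952   0.         278.55691042]
 [  0.         314.85777952 206.31354802]
 [  0.           0.           1.        ]]
[ 791. -216.   15.]
[ 729. -143.   15.]
[ 601. -103.   15.]
[ 644. -492.   15.]
[ 328. -279.   15.]
[ 367. -120.   15.]
```

```bash
cat >> h.py <<'E'
def q(y): return [0,float(np.cos(y/2)),float(np.sin(y/2)),0]
E
python3 - <<'E'
from h import *
bot.move_ptp([570,175,290],q(-.244)); print(bot.current_clock(),bot.current_position(),bot.current_joint_positions())
d=snap('wrist','w1')
j=np.array([0,0])
for p,y in [([569,-163,150],.055),([521,-380,150],-.125+np.pi/2),([521,-380,150],-.125-np.pi/2),([500,190,150],-.244+np.pi/2),([500,190,150],-.244-np.pi/2)]:
    r=bot.ik(p,q(y)); print(None if r is None else np.round(r,2))
E
```

```text
3.1833 [570.37550335 174.0032951  289.77764688] [ 0.33142864  0.46629938 -1.00066315  1.31614181  0.38836254  1.56139803
 -2.4370877 ]
[ 0.94  0.56 -1.    1.55  0.48  1.3  -1.64]
[ 1.29  0.77 -1.17  1.39  0.7   1.44  0.01]
[ 1.09  0.59 -0.76  1.4   0.41  1.32 -2.96]
[ 0.54  0.59 -1.31  1.7   0.59  1.32 -1.12]
[ 0.53  0.57 -1.28  1.7   0.56  1.31  2.04]
```

View pics/w1.png

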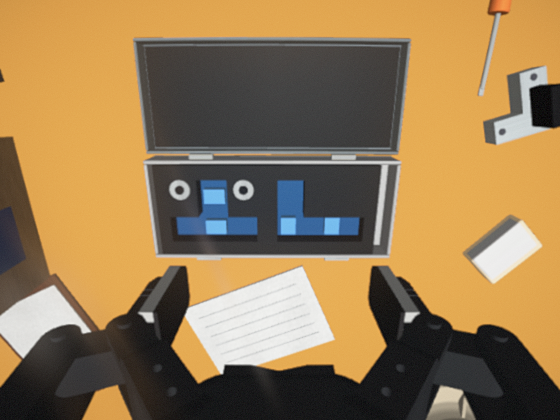

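```bash
python3 - <<'E'
from h import *
crop('w1',135,148,275,268,5,'c3');crop('w1',265,148,410,268,5,'c4')
E
```

```text
(no output)
```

View pics/c3.png

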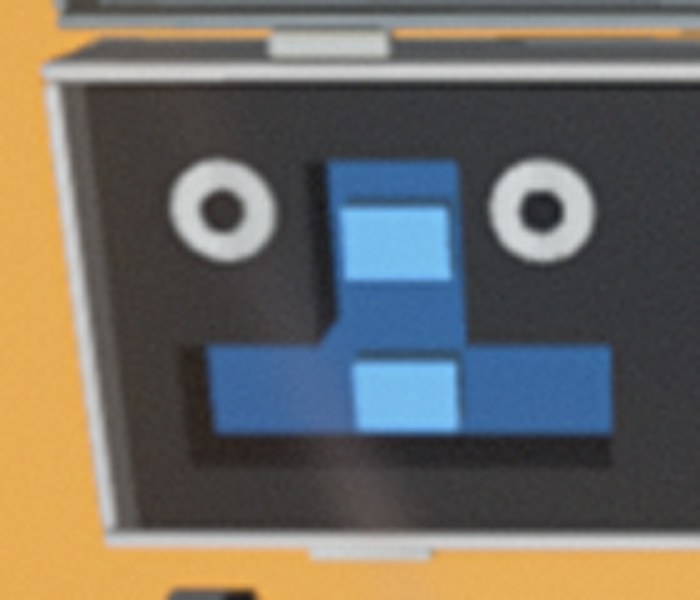

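View pics/c4.png

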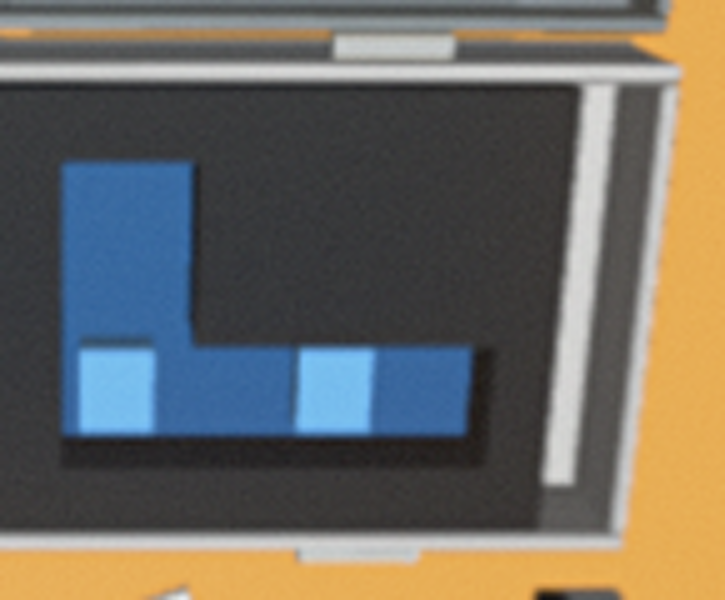

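```bash
python3 - <<'E'
from h import *
d=load('w1')
TC=[(-37.5,57.5),(-37.5,-57.5),(-2.5,-57.5),(-2.5,57.5),(47.5,19.5),(47.5,-19.5)]
LC=[(67.5,45),(67.5,10),(-17.5,45),(-17.5,-70),(17.5,-70),(17.5,10)]
t,e=fit(d,TC,unc([(192,466),(611,466),(611,345),(182,347),(308,160),(457,160)],5,(135,148)),42,[500,230,-.24]);print('T',t,e.round(1).tolist())
l,e=fit(d,LC,unc([(62,162),(193,162),(62,467),(486,467),(495,347),(195,345)],5,(265,148)),42,[500,150,-.24]);print('L',l,e.round(1).tolist())
c=np.r_[unc([(47,70),(107,545)],5,(135,148)),unc([(680,70),(620,545)],5,(265,148))]
k,e=fit(d,[(68,163),(-68,163),(68,-163),(-68,-163)],c,42,[518,190,-.24]);print('C',k,e.round(1).tolist())
R=np.array([[np.cos(k[2]),-np.sin(k[2])],[np.sin(k[2]),np.cos(k[2])]])
print('in case',R.T@(t[:2]-k[:2]),R.T@(l[:2]-k[:2]))
# top cam on same features
d0=load('top0')
for n,p,C in (('t',t,TC),('l',l,LC)):
    c,s=np.cos(p[2]),np.sin(p[2]); X=[[p[0]+c*a-s*b,p[1]+s*a+c*b,42] for a,b in C]
    print(n,((proj(d0,X)-[70,175]+.5)*4.7).round().tolist())
E
```

```text
T [ 5.33137094e+02  2.70853794e+02 -2.45755098e-01] [[0.1, 0.0], [0.7, 0.1], [0.2, 0.0], [-0.7, -0.4], [-0.5, 0.1], [0.3, 0.1]]
L [ 4.82082775e+02  1.50863081e+02 -2.43488757e-01] [[-0.3, -0.0], [1.0, -0.1], [-0.1, 0.2], [-0.3, -0.1], [0.1, -0.3], [-0.2, 0.3]]
C [ 5.17906028e+02  1.94611524e+02 -2.46507639e-01] [[-1.9, -0.7], [-0.8, 1.7], [1.2, -0.6], [1.1, 1.8]]
in case [-3.8338979  77.65417144] [-24.06489856 -51.16749333]
t [[100.0, 274.0], [322.0, 330.0], [342.0, 259.0], [121.0, 204.0], [223.0, 123.0], [298.0, 141.0]]
l [[422.0, 172.0], [491.0, 188.0], [373.0, 344.0], [605.0, 401.0], [624.0, 329.0], [463.0, 290.0]]
```

```bash
python3 - <<'E'
from h import *
bot.move_ptp([569,-163,230],q(.0545)); print(bot.current_clock(),bot.current_position())
d=snap('wrist','w2');d=snap('top','t2')
crop('w2',150,60,410,280,3,'c5')
E
```

```text
4.525 [ 569.41384556 -161.27397409  230.45322993]
```

View pics/c5.png

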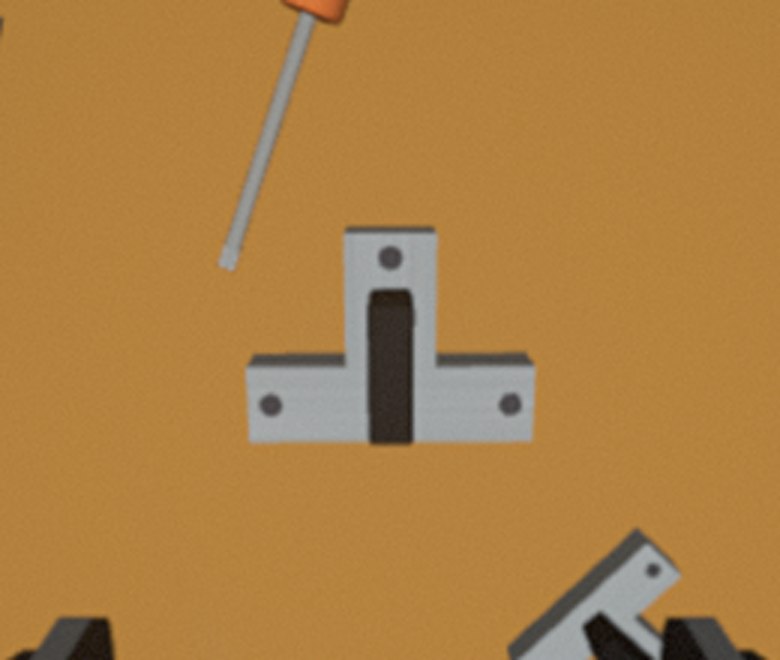

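```bash
python3 - <<'E'
from h import *
d=load('w2')
t,e=fit(d,TP,unc([(247,365),(533,366),(533,441),(248,441),(345,232),(436,234)],3,(150,60)),24,[569,-163,.05]);print('T',t,e.round(1).tolist())
print(atz(load('top0'),357,256,24))
x,y,a=t
bot.move_gripper(50)
bot.move_l([x,y,90],q(a)); print(bot.current_clock(),bot.current_position())
bot.move_l([x,y,32],vel=80)
print(bot.current_clock(),bot.current_position()-np.array([x,y,32]),bot.current_ft_force())
E
```

```text
T [ 5.69679683e+02 -1.63622439e+02  5.45140248e-02] [[-0.5, 0.3], [0.7, 0.1], [-0.6, 0.1], [0.3, -0.0], [-0.3, 0.0], [0.5, -0.6]]
[ 453.45845657 -264.19572543   24.        ]
6.15 [ 570.380951   -163.57745873   91.04199061]
7.025 [0.36163739 0.09407633 0.36726844] [-0.34841394  0.41636499  0.02513803]
```

```bash
python3 - <<'E'
from h import *
p=[569.7,-163.6,28.5]
bot.move_l(p,vel=40)
bot.move_gripper(0); print(bot.current_clock(),bot.current_gripper_width(),bot.current_position(),bot.current_ft_force())
g=bot.current_position().copy(); 
bot.move_l([569.7,-163.6,130]); print(bot.current_clock(),bot.current_gripper_width(),bot.current_ft_force(),bot.current_position())
snap('wrist','w3')
a=-.245
bot.move_ptp([533.1,270.9,130],q(a)); print(bot.current_clock(),bot.current_position(),bot.current_ft_force(),bot.current_joint_positions())
bot.pause(.3);print(bot.current_position())
snap('wrist','w4');snap('top','t4')
E
```

```text
7.675 15.433826386807839 [ 569.98987826 -163.60154075   28.844168  ] [-0.34704075 -0.22139717  2.68760158]
8.5 14.987205670249756 [-0.53515488  0.85213262 -2.89163457] [ 568.95513281 -163.76562143  128.89527245]
10.15 [534.03514272 269.25191219 129.66292376] [ 0.03638278  0.00197227 -1.83511461] [ 0.18834281  0.59946506 -1.00838866  1.55439997  0.52220818  1.28015729
 -2.71219907]
[533.48382038 270.22622852 129.98178049]
```

View pics/w4.png

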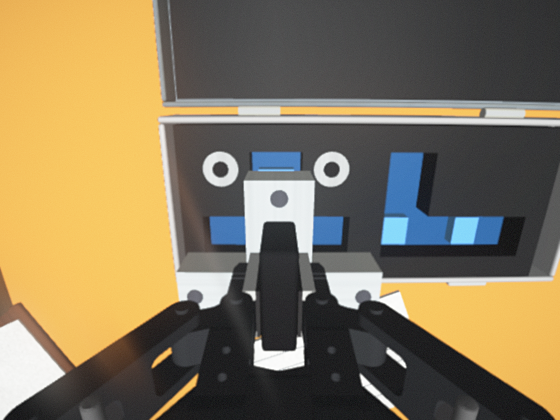

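```bash
python3 - <<'E'
from h import *
X,Y,a=533.1,270.9,-.245
bot.move_l([X,Y,80],q(a),vel=100); bot.pause(.2)
f0=bot.current_ft_force(); print(bot.current_clock(),bot.current_position(),f0)
snap('wrist','w5')
z=80
while z>61:
    z-=1.5
    bot.move_l([X,Y,z],vel=25)
    f=bot.current_ft_force()-f0
    print(round(bot.current_clock(),2),z,bot.current_position().round(1),f.round(1))
    if abs(f).max()>4: break
snap('wrist','w6')
E
```

```text
11.4 [533.47380827 271.24129821  80.77086182] [ 0.2802266  -0.79620787 -2.37777054]
11.7 78.5 [533.1 270.8  78.5] [ 0.3  0.9 -0.5]
11.95 77.0 [533.  270.8  76.9] [-0.4  0.8  1. ]
12.2 75.5 [533.  270.9  75.4] [-0.2  1.4 -0.2]
12.45 74.0 [533.  270.8  73.9] [-0.4  0.2  0.1]
12.7 72.5 [533.1 270.9  72.4] [-0.5  0.7  0. ]
12.95 71.0 [533.  270.8  70.8] [0.  1.4 0.7]
13.2 69.5 [533.  270.8  69.4] [-0.7  0.8 -0.1]
13.45 68.0 [533.  270.8  67.9] [-0.1  0.4 -0.1]
13.7 66.5 [533.  270.8  66.4] [-0.9  0.8  0.3]
13.95 65.0 [533.  270.8  64.9] [-0.   1.   0.2]
14.2 63.5 [533.  270.9  63.4] [-0.8  0.6  0. ]
14.45 62.0 [533.1 270.8  61.9] [-0.4 -0.2 -1.1]
14.7 60.5 [533.  270.8  60.4] [0.3 0.6 0.7]
```

View pics/w6.png

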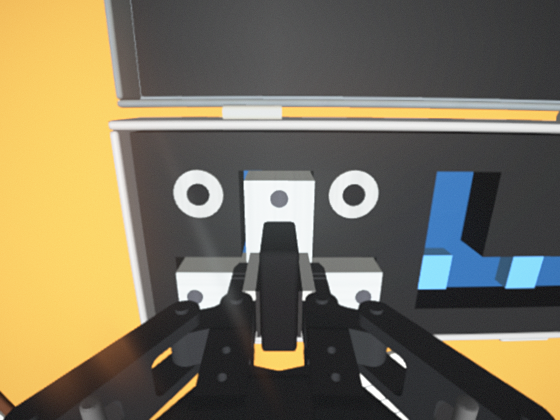

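It dropped into the cutout freely. Next I press it home slowly, watching the force.

```bash
cat >> h.py <<'E'
def press(X,Y,z,zend,f0,fmax=30):
    while z>zend+.01:
        z=max(z-1,zend)
        bot.move_l([X,Y,z],vel=12)
        f=bot.current_ft_force()-f0
        n=0
        while f[2]>18 and n<8: bot.pause(.1); f=bot.current_ft_force()-f0; n+=1
        print(round(bot.current_clock(),2),round(z,1),bot.current_position().round(1),f.round(1))
        if abs(f).max()>fmax: print('STOP');break
    return z
E
python3 - <<'E'
from h import *
f0=np.array([0,0,-2.])
press(533.1,271.2,60.5,47.5,f0)
snap('wrist','w7')
E
```

```text
15.0 59.5 [533.  271.2  59.4] [-0.5  0.3 -0.8]
15.25 58.5 [533.1 271.2  58.4] [-0.3  0.7 -0.2]
15.5 57.5 [533.2 271.3  57.8] [ 0.1 -0.2  3.2]
15.75 56.5 [533.3 271.4  57.3] [-2.4 -1.9  7.4]
16.0 55.5 [533.3 271.4  56.5] [-2.8 -2.6 10.6]
16.25 54.5 [533.3 271.4  55.6] [-2.5 -3.2 10.8]
16.5 53.5 [533.3 271.4  54.7] [-2.8 -2.8 10.9]
16.75 52.5 [533.3 271.4  53.7] [-3.5 -3.5 10.8]
17.0 51.5 [533.3 271.4  52.6] [-2.4 -2.1 10.7]
17.25 50.5 [533.3 271.4  51.7] [-1.7 -3.  11.5]
17.5 49.5 [533.4 271.4  50.7] [-2.5 -3.  11. ]
17.75 48.5 [533.3 271.4  49.6] [-3.  -2.9 11. ]
18.0 47.5 [533.3 271.4  48.7] [-2.4 -2.3 10.3]
```

View pics/w7.png

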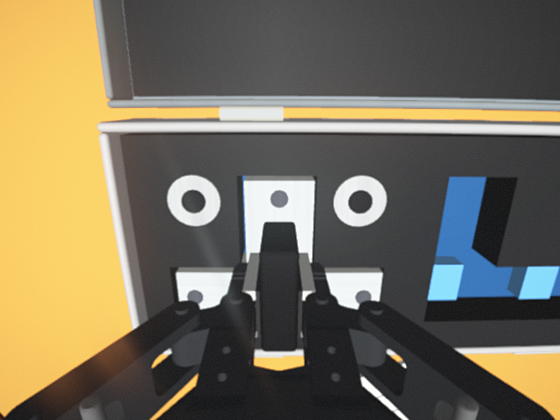

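```bash
python3 - <<'E'
from h import *
z=press(533.1,271.2,47.5,43,np.array([0,0,-2.]),20)
bot.pause(.3);print(bot.current_position(),bot.current_ft_force(),bot.current_gripper_width())
snap('wrist','w8')
crop('w8',80,110,440,370,2.2,'c8')
E
```

```text
18.3 46.5 [533.3 271.4  47.7] [-2.7 -2.  11. ]
18.55 45.5 [533.3 271.3  46.8] [-4.5 -2.9 11.6]
19.6 44.5 [533.3 271.3  46.7] [-7.6 -5.8 19.8]
20.65 43.5 [533.4 271.6  46.6] [-9.  -8.3 28.2]
STOP
[533.41976975 271.60773755  46.63196128] [-9.36131698 -8.15665784 26.36061987] 15.275904109039685
```

View pics/c8.png

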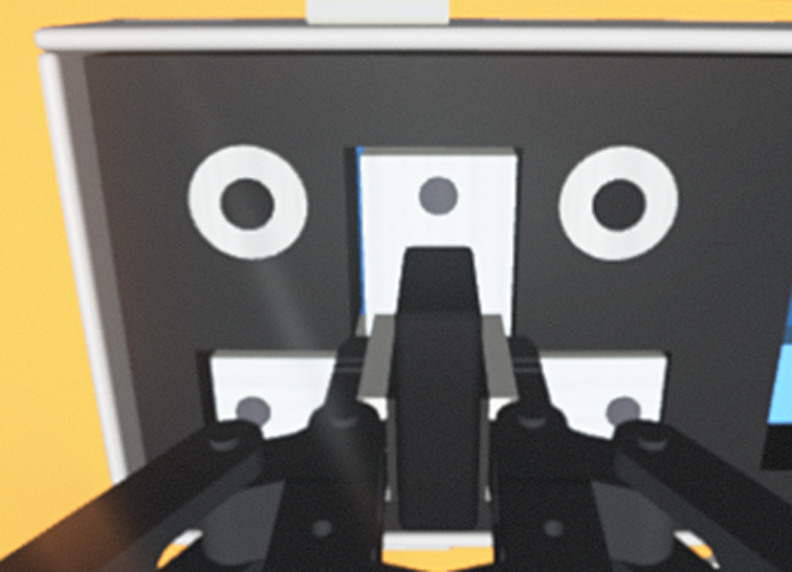

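```bash
python3 - <<'E'
from h import *
bot.move_l([533.2,271.4,46.3],vel=30)
bot.move_gripper(38); print(bot.current_ft_force(),bot.current_clock())
bot.move_l([533.2,271.4,150]); print(bot.current_clock())
snap('wrist','w9')
bot.move_ptp([521,-380,230],q(-.125+np.pi/2)); bot.pause(.2); print(bot.current_clock(),bot.current_position(),bot.current_joint_positions())
snap('wrist','w10');crop('w9',80,110,440,370,2.2,'c9');crop('w10',150,60,410,280,3,'c10')
E
```

```text
[ 0.28888554  0.08155489 -0.43409323] 21.6
22.4417
25.0333 [ 521.36884007 -379.3159731   230.04337917] [ 1.31549042  0.79017993 -1.34741659  1.27150045  0.76706036  1.62793902
 -0.01201872]
```

View pics/c9.png

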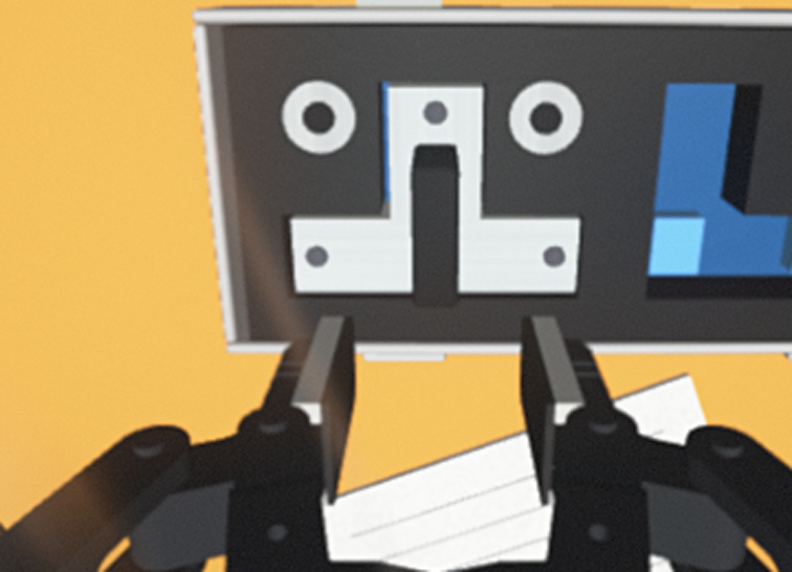

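View pics/c10.png

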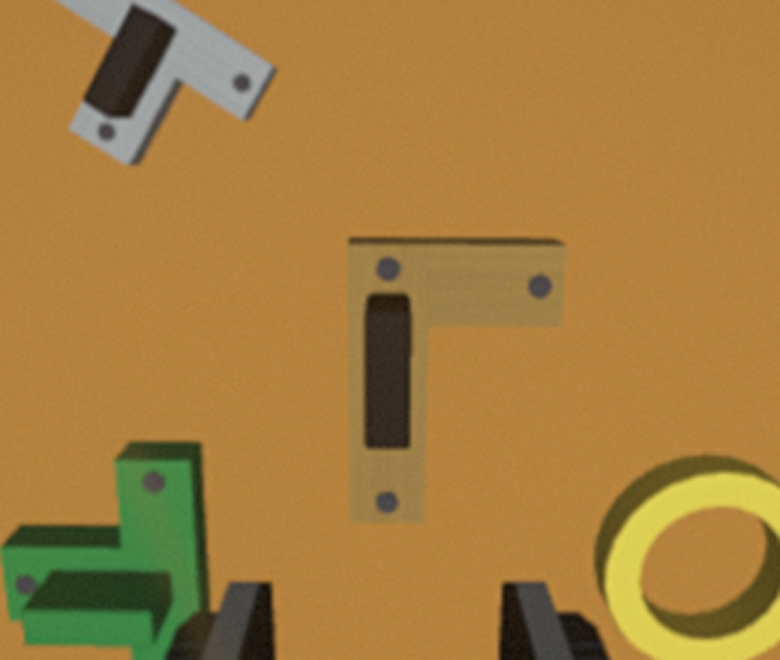

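```bash
python3 - <<'E'
from h import *
d9=load('w9')
t,e=fit(d9,TP,unc([(290,217),(580,217),(578,293),(295,293),(388,86),(484,86)],2.2,(80,110)),42,[533,271,-.245]);print('T',t,e.round(1).tolist())
for p in [(668,83),(648,298)]: print(atz(d9,*unc(p,2.2,(80,110)),42))
c,s=np.cos(-.2445),np.sin(-.2445)
for A,B in [(67.5,45),(-17.5,45)]: print('exp',482.1+c*A-s*B,150.9+s*A+c*B)
d=load('w10')
P=[(-15,42.5),(65,42.5),(65,12.5),(15,12.5),(15,-67.5),(-15,-67.5)]
l,e=fit(d,P,unc([(348,243),(565,243),(562,326),(428,326),(425,522),(350,522)],3,(150,60)),24,[521,-380,-.12]);print('L',l,e.round(1).tolist())
x,y,a=l
bot.move_l([x,y,60],q(a+np.pi/2)); print(bot.current_clock(),bot.current_position())
bot.move_l([x,y,28.5],vel=60); print(bot.current_clock(),bot.current_position(),bot.current_ft_force())
bot.move_gripper(0); print(bot.current_clock(),bot.current_gripper_width(),bot.current_position(),bot.current_ft_force())
bot.move_l([x,y,130]); print(bot.current_clock(),bot.current_gripper_width(),bot.current_ft_force())
X,Y,A=482.1,150.9,-.245
bot.move_ptp([X,Y,130],q(A+np.pi/2)); bot.pause(.2); print(bot.current_clock(),bot.current_position(),bot.current_joint_positions())
snap('wrist','w11')
E
```

```text
T [ 5.33777547e+02  2.70326106e+02 -2.46397539e-01] [[0.6, 0.6], [-0.1, 0.6], [-1.4, -1.2], [0.6, -1.3], [0.2, 0.1], [-0.4, 0.1]]
[558.42916767 177.96967207  42.        ]
[475.91186836 197.79905292  42.        ]
exp 558.4856526879439 178.2218239405205
exp 476.01368172960485 198.79787813579486
L [ 5.21791361e+02 -3.82128456e+02 -1.25736172e-01] [[-0.3, 0.2], [0.4, 0.4], [-0.2, -0.3], [0.0, -0.4], [0.0, 0.0], [0.0, -0.0]]
26.3667 [ 522.46636672 -382.21498378   61.18483306]
27.0417 [ 521.83544127 -382.03789092   28.43800724] [-0.82924983  0.41265171  0.39152   ]
27.3583 15.175485254637598 [ 522.17436698 -382.26185953   29.12675561] [-0.07924838  0.54463039  2.0280571 ]
28.1833 15.769594244178272 [-0.16905251 -1.19637171 -2.03947427]
30.3167 [482.45516969 150.26647107 129.9217501 ] [ 0.63324867  0.50266316 -1.26496257  1.79625089  0.50949803  1.22675257
 -1.02437975]
```

View pics/w11.png

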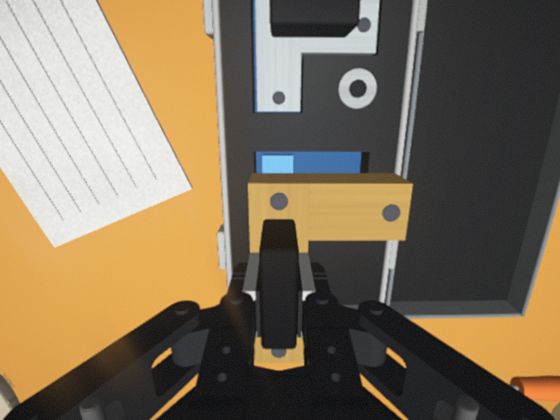

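```bash
python3 - <<'E'
from h import *
X,Y,a=482.1,150.8,-.245
bot.move_l([X,Y,76],q(a+np.pi/2),vel=100); bot.pause(.2)
f0=bot.current_ft_force(); print(bot.current_clock(),bot.current_position(),f0)
z=76
while z>61:
    z-=1.5
    bot.move_l([X,Y,z],vel=25)
    f=bot.current_ft_force()-f0
    print(round(bot.current_clock(),2),z,bot.current_position().round(1),f.round(1))
    if abs(f).max()>4: break
snap('wrist','w12')
E
```

```text
31.2583 [482.5139233  150.98939269  76.60643107] [-0.23295988 -0.53442988 -2.0822011 ]
31.51 74.5 [482.1 150.7  74.5] [ 0.7  1.3 -0.2]
31.76 73.0 [482.  150.7  72.9] [-0.6 -0.  -0. ]
32.01 71.5 [482.  150.8  71.4] [-0.2  0.3  0.4]
32.26 70.0 [482.  150.8  69.9] [ 0.1  0.1 -0.2]
32.51 68.5 [482.  150.8  68.4] [ 0.2  0.5 -0.1]
32.76 67.0 [482.  150.8  66.9] [0.2 0.2 0.9]
33.01 65.5 [482.  150.8  65.4] [-0.1  0.9 -0.2]
33.26 64.0 [482.  150.8  63.9] [0.9 0.7 0.9]
33.51 62.5 [482.  150.8  62.4] [0.  0.5 1.3]
33.76 61.0 [482.  150.8  60.9] [ 0.2  0.2 -0.5]
```

View pics/w12.png

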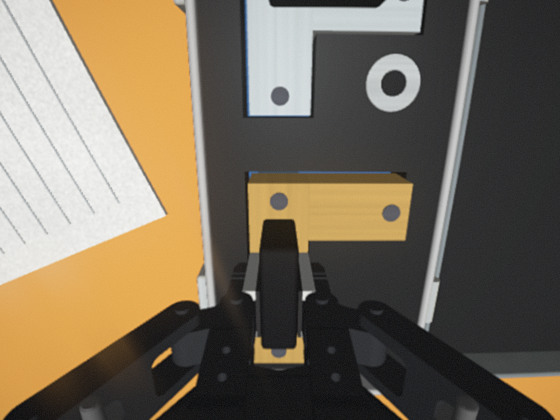

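```bash
python3 - <<'E'
from h import *
z=press(482.1,150.8,61,42.5,np.array([0,0,-2.]),24)
bot.pause(.3);print(bot.current_position(),bot.current_ft_force(),bot.current_gripper_width())
snap('wrist','w13')
E
```

```text
34.06 60 [482.1 150.8  59.9] [ 0.4 -0.2 -0.2]
34.31 59 [482.1 150.8  58.9] [ 0.6 -0.4  0.1]
34.56 58 [482.2 150.8  58. ] [-0.3 -0.8  1.2]
34.81 57 [482.2 150.9  57.5] [-1.8 -1.2  6.8]
35.06 56 [482.2 150.9  56.7] [-2.7 -1.7  9.3]
35.31 55 [482.2 150.9  55.7] [-3.3 -2.1  9.7]
35.56 54 [482.2 150.9  54.8] [-3.9 -2.3 12.1]
35.81 53 [482.3 150.9  53.8] [-3.7 -2.1 12.2]
36.06 52 [482.2 150.9  52.8] [-4.2 -1.9 10.9]
36.31 51 [482.2 150.9  51.8] [-2.5 -1.8 11.5]
36.56 50 [482.2 150.9  50.8] [-2.3 -2.8 10.8]
36.81 49 [482.2 150.9  49.8] [-2.8 -2.3 10.3]
37.06 48 [482.2 150.9  48.8] [-3.6 -1.7 10.9]
37.31 47 [482.2 150.9  47.8] [-3.3 -1.7 11. ]
37.56 46 [482.2 150.8  46.9] [-5.  -3.3 13.7]
38.61 45 [482.2 150.8  46.9] [-9.8 -4.9 26.7]
STOP
[482.22419013 150.89976176  46.87023959] [-9.28786626 -6.3587253  24.93371546] 15.559332032906015
```

View pics/w13.png

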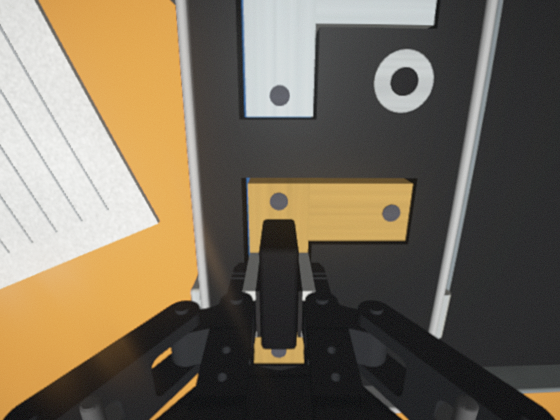

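Bottomed out: the force rises sharply with no further travel. I release and look at both gauges.

```bash
python3 - <<'E'
from h import *
bot.move_l([482.2,150.9,46.5],vel=30)
bot.move_gripper(38); print(bot.current_ft_force(),bot.current_clock())
bot.move_l([482.2,150.9,150])
bot.move_ptp([560,175,250],q(-.245)); bot.pause(.3); print(bot.current_clock(),bot.current_ft_force())
snap('wrist','w14');snap('scene','s14')
crop('w14',120,130,440,300,2.5,'c14');crop('s14',240,220,430,370,4,'c15')
E
```

```text
[-0.31931867 -0.01579318  0.24697646] 39.5583
41.9667 [-0.04842876  0.37645112 -0.4345983 ]
```

View pics/c14.png

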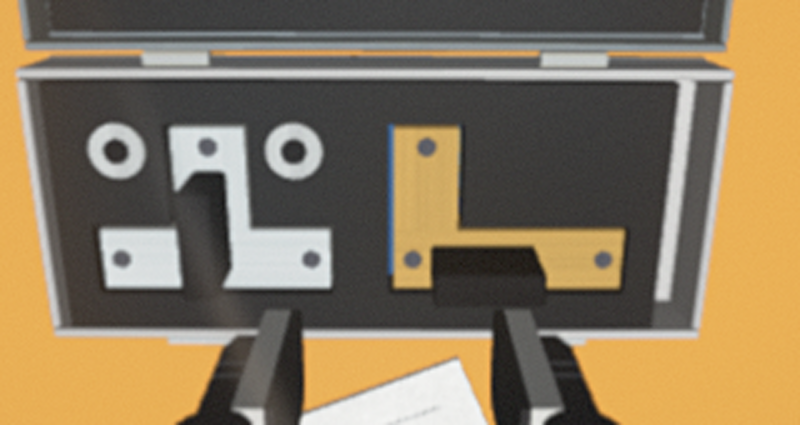

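View pics/c15.png

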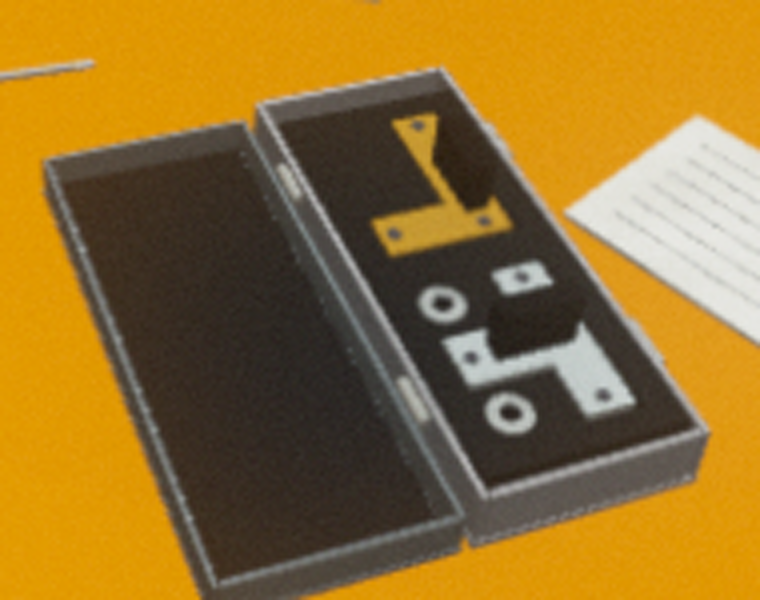

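```bash
python3 - <<'E'
from h import *
d=snap('top','t15'); bot.close_job(); print(bot.current_clock())
E
```

```text
the job is handed in; nothing more can be done
the job is handed in; nothing more can be done
```

View pics/t15.png

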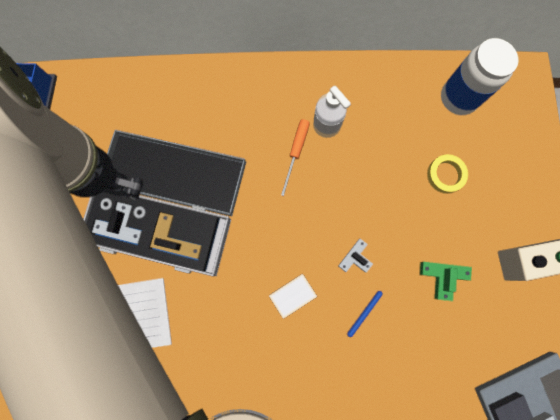

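Both gauges, the large silver T and the brass L, are pressed home in their own cutouts. I handed the job in at about 42 s; it gives no verdict.

- **Finding the cutouts:** The wrist camera showed the insert slid towards the T end. Each gauge then dropped in about 12 mm with only small force changes (under 2 N).
- **Pressing:** The pads gave way at about 10–12 N. I pressed each gauge until it stopped moving under about 27–28 N. At that point the tool was 18 mm (T) and 17.7–18.4 mm (L) above its height at pick-up, matching the foam floor height of 18 mm.
- **Last checks:** The wrist and scene pictures show both metal faces level with the foam and square to the case, with the hand clear. In the top picture the bottle, screwdriver, tape, marker and shim box are where they started.
- **What did not agree exactly:** The case corners fitted about 2 pixels off. The L cutout's left edge, seen again after the T went in, was up to 1 mm from the first measurement. Neither affected the fit. I did not measure the final height and tilt separately; they rest on the tool height and the pictures.

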